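Set the trimmer's paper stop to the mark from the slack side

TASK

On the paper trimmer, set the paper stop (the slide with the upright block grip and the pointer) so that its pointer stands opposite the middle of the peaked mark clip. Its grip has slack in the slide, so first draw the stop back, away from the cutter, until the pointer is well past the mark (more than 2 cm), then bring it up to the mark by its grip, moving towards the cutter only, and let go with the slack still taken up; if you overshoot, draw back and come up again. Leave the round-knobbed guide where it is.

Things in the scene. Friction and masses are not known exactly. Their poses are not given: they have to be found in the camera images.
- trimmer: Grey paper trimmer board, 260 x 440 mm, 22 mm thick, fixed to the cart, turned up to 0.3 rad; origin under its centre. Its axes: y along its two rails towards the raised cutter rail (top 44 mm up) at the left end, x away from the robot, z up. The points below have the same axes. The stop's rail is at x = -30 mm; on it the pointer can go back to at least 90 mm short of the mark.
- stop_grip (a point): Centre of the paper stop's upright black grip: 16 mm along y, 26 mm along x, 52 mm tall, on a flat aluminium slide (70 mm along y, 50 along x). It moves only along y, with 16 mm of slack: it slides freely (1.2 N) to an end of the slack, then carries the slide along (4 N); all stays where left. It is 8 mm ahead (+y) of the pointer with slack taken up towards the cutter, 8 mm behind the other way.
- pointer (a point): Tip of the stop's dark steel pointer, a 43 mm cone on the slide that points across the rail towards the board's near edge; 68 mm from the grip's centre along -x and 34 mm below it. At the start it is 40 to 145 mm past the mark on the cutter side, with the grip 4 to 8 mm behind (-y) it.
- mark (a point): Middle of the mark clip's face towards the pointer, 8 mm above the board. The mark clip is a dark steel block with a roof-shaped ridge (20 mm along x, 24 mm along y, 20 mm tall), fixed on the board's near edge strip. The low round dark steel button (22 mm across, 8 mm tall) on the same strip, nearer the cutter, is not the mark.
- round_knob (a point): Middle of the round black knob (26 mm across, 30 mm tall) of the other guide, which slides along y on the parallel rail, 105 mm farther along x than the stop's. Not to be moved.

How it is judged (in metres and radians):
On the way:
1. the stop is drawn back until its pointer is at least 20 mm past the mark, on the side away from the cutter (y of pointer in the frame of mark below -0.02 m), for 0.1 s.
At the end, for the whole second after the job is handed in: The pointer is within 10 mm of the middle of the mark clip, measured along the rail, and the slack is taken up towards the cutter: the grip's centre is at least 2 mm further towards the cutter than the pointer (8 mm when fully taken up) (y of pointer in the frame of mark between -0.01 and 0.01 m and y of stop_grip in the frame of pointer above 0.002 m); the robot touches nothing.
It fails at once if the round-knobbed guide is moved by more than 10 mm (distance of round_knob from where it was at the start of the episode above 0.01 m).
It also fails if it takes over 37 s, if anything falls off the work surface, if the arm or the gripper's body presses on something with over 40 N, if the wrist force passes 120 N, or if a joint passes its speed limit or range.

ROBOT

A 6-joint arm with a two-finger parallel gripper is mounted at the origin on the work surface. World frame = base frame: x ahead of the robot, y to its left, z up, the work surface at z = 0. Lengths are in mm, angles in rad, forces in N, time in s.
With the tool pointing down it reaches from about 375 to 900 mm from the base axis. Payload 3.1 kg.
Tool frame: the origin (TCP) lies between the finger pads; the fingertips stand 19 mm ahead of it and the grasp point (between the pads) is the TCP (bot.tip_extent is the distance from the TCP to the fingertips, in mm); z points along the fingers, y is the line along which they close (so a half turn about z gives the same grasp; the last joint's range is limited). The gripper opens to 85 mm and grips with 20 to 120 N. Pads are 22 mm wide; open, the fingers measure 114 mm over their backs; the gripper's body (76 mm by 85 mm) begins 54 mm behind the grasp point. The pads swing forward as they close: fully open they stand 13 mm farther back than shut.
Start: joints at [0.993, 0.527, 1.433, -0, 1.181, -0.178], TCP at [243.23, 575.705, 250.31] pointing down, gripper open.
Joint ranges: [-3.08, 3.08], [-0.75, 2.2], [0.22, 2.44], [-1.43, 4.57], [0, 2.65], [-2.85, 2.85]. Speed limits (rad/s): [2.79, 2.79, 3.14, 3.14, 3.14, 3.14].

INTERFACE

Orientations are given as a 3x3 rotation matrix whose columns are the frame's x, y, z axes.
In Python, from plant import state, grab_frame, get_calibration, bot gives the robot as it stands. The module is installed in compiled form; this text tells all that it offers.
- The arm moves only by the tool servo_tool, never from a script. Its argument "motion" is a list of rows, each an object of numbers: "fingers": the closure, from 0 (fully open) to 1 (shut); "tx", "ty", "tz": the shift along the tool's x, y, z in m; "twist": the turn about the tool's z in rad. A call has 1 to 12 rows; each row shifts and turns the commanded pose from where the row before left it, along the tool's axes as they then stand; what a row does not reach is not made up. A row lasts 1/12 s, in which the tool goes at most 41.7 mm and 7.16 degrees, less where a joint would pass 70% of its speed; a pose out of reach is approached as far as the arm can. A call with a gripper value outside its range is refused whole. The fingers move at their own pace and stop on an object; "force" is the grip in N (left out, the last holds). Time passes only in rows, so rows that do not move let the fingers close. It gives the time, the measured TCP pose, the force, the opening and the grip force at its end, in the units of the state.
- state(): the state, without advancing time (a new reading comes with each control period).
- grab_frame(name): name is "side" or "top" or "wrist"; returns the picture (384x512x3 uint8, red, green, blue); there is no depth.
- get_calibration(name): a dict with "vertical_fov" (degrees; the focal length in pixels is half the picture's height over the tangent of half this angle, whatever the lens; pixels are square), "cx", "cy" (the principal point, pixels), "k1" (the pictures are not rectified: a ray, as slopes to the right and down, at radius r is drawn at 1 + k1 r^2 times it, then the intrinsics apply), "world_from_camera" (4x4, takes a point from camera to world coordinates); the wrist camera has in their place "mount" (4x4, takes a point from camera to tool coordinates, whose origin is the TCP and whose axes are the flange's). Camera axes: x right, y down, z forward; pixel columns grow to the right and rows downward; lengths in mm; the calibration is good to about 2 mm. A picture is of the moment at which its call begins: read the wrist's pose just before it. get_calibration takes no time and is no camera call.
- bot.close_job(): hands the job in; it is judged then, once.
The state is a dict: "t": time; "joints": joint angles; "qd": joint speeds; "effort": joint torques, N m; "tool_pos": TCP position; "eef_rot": TCP orientation; "wrist_force": force on the tool from outside, world axes, zero at the start; "moment": the same for the moment, N m; "width": opening from 0.0 (shut) to 1.0 (fully open); "finger_force": force on a finger pad.
Only numpy, scipy, OpenCV 4.12 (cv2) and the standard library are available. Lean on these libraries where they do the work, as an engineer would, in place of code of your own. Each camera call takes 0.05 s, during which the arm holds its last target. There are 200 camera calls.

## Working session

There is one attempt and no reset: what is moved stays moved. The work goes in short steps, Python scripts to look and compute and a tool call to move; the robot and the scene stay as the last step left them, time stands still between calls to the robot, and variables do not carry over. Pictures are saved under pics/ and viewed, at most 10 in all, crops included, and the job is handed in when it is done.

Besides the shell and the picture viewer there is one more tool, called as name([rows], argument=value, ...), one row to a line, values as JSON. servo_tool: Moves the arm, as the interface text tells. Its arguments: {"type":"object","properties":{"motion":{"type":"array"},"force":{"type":"number"}},"required":["motion"]}

```bash
mkdir -p pics; cat > h.py <<'E'
import numpy as np, cv2
from plant import state, grab_frame, get_calibration, bot
def cam(n,s=None):
    c=get_calibration(n); f=192/np.tan(np.radians(c["vertical_fov"])/2)
    if n=="wrist":
        T=np.eye(4);T[:3,:3]=s["eef_rot"];T[:3,3]=s["tool_pos"];T=T@np.array(c["mount"])
    else: T=np.array(c["world_from_camera"])
    return c,f,T
def ray(n,px,z,s=None):
    c,f,T=cam(n,s); d=np.array([(px[0]-c["cx"])/f,(px[1]-c["cy"])/f]); u=d.copy()
    for _ in range(20): u=d/(1+c["k1"]*(u@u))
    v=T[:3,:3]@np.array([u[0],u[1],1]); o=T[:3,3]
    return o+v*(z-o[2])/v[2]
def save(n,name):
    s=state(); im=grab_frame(n); cv2.imwrite(f"pics/{name}.png",im[:,:,::-1]); return s,im
E
python3 - <<'E'
from h import *
s,a=save("top","top0"); s,b=save("side","side0")
print(s)
for n in("top","side","wrist"): c,f,T=cam(n,s); print(n,f,T[:3,3],T[:3,2])
E
```

```text
{'t': 0.05, 'joints': array([ 9.92487762e-01,  5.28409927e-01,  1.43390484e+00, -1.66000785e-05,
        1.18143747e+00, -1.78504554e-01]), 'qd': array([-0.00126167,  0.00013498, -0.00159302,  0.00091095, -0.00049647,
       -0.00075136]), 'effort': array([-2.15441978e-04, -4.43692303e+01, -1.78777707e+01, -3.33959169e-04,
        3.92179645e-03,  3.55369451e-06]), 'tool_pos': array([242.87183194, 575.13537983, 249.36734274]), 'eef_rot': array([[-9.21139542e-01,  3.89230754e-01, -1.16758609e-03],
       [ 3.89232331e-01,  9.21137824e-01, -1.81680483e-03],
       [ 3.68351398e-04, -2.12799303e-03, -9.99997668e-01]]), 'wrist_force': array([-0.4044281 ,  0.72383542,  0.8190262 ]), 'moment': array([ 0.00662797, -0.02257527, -0.00158119]), 'finger_force': 0.0, 'width': 0.9993559792122144}
top 382.0367488695409 [497.97091592   3.36158315 705.48110217] [ 0.11987748  0.0233005  -0.99251523]
side 453.92232250151983 [ 367.84736985 -372.66872715  547.51996768] [ 0.31301751  0.57348537 -0.75705652]
wrist 304.85401953037376 [177.92189928 602.71480373 374.31515492] [ 0.25540266 -0.10937969 -0.96062769]
```

View pics/top0.png

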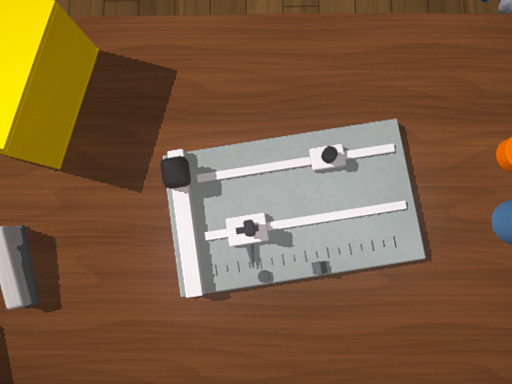

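View pics/side0.png

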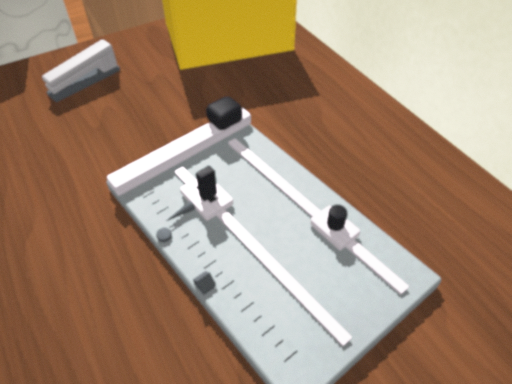

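The top view shows the cutter on the left (+y), the grip at about (248,229), the pointer tip near (254,267), the peaked mark clip at (320,267), the button at (265,277) and the round knob at (331,154). The side view agrees, with the grip at (206,183), the mark at (204,283) and the button at (164,235).

```bash
python3 - <<'E'
from h import *
a=cv2.imread("pics/top0.png"); b=cv2.imread("pics/side0.png")
cor=[ray("top",p,22) for p in [(397,119),(425,259),(183,297)]]
print("corners",np.round(cor,0).tolist(),np.linalg.norm(cor[0]-cor[1]),np.linalg.norm(cor[1]-cor[2]))
r0,r1=ray("top",(206,236),26),ray("top",(406,205),26)
d=(r0-r1)[:2];d/=np.linalg.norm(d);print("rail dir",d,np.arctan2(-d[0],d[1]))
def blob(im,x0,x1,y0,y1,th):
    m=(im[y0:y1,x0:x1].max(2)<th).astype(np.uint8)
    n,l,st,ce=cv2.connectedComponentsWithStats(m)
    return [(st[i].tolist()[:2]+st[i].tolist()[2:],(ce[i]+[x0,y0]).round(1).tolist(),st[i][:2]+[x0,y0]) for i in range(1,n) if st[i][4]>15]
print("top grip",blob(a,225,275,205,250,75)); print("top mark",blob(a,300,340,250,285,100))
print("side grip",blob(b,185,225,155,205,75)); print("side mark",blob(b,190,220,265,300,100))
v=cv2.resize(a[200:290,220:345],None,fx=6,fy=6,interpolation=cv2.INTER_CUBIC); cv2.imwrite("pics/c1.png",v)
for n,p,z in [("top",(248,229),90),("side",(205,171),90),("top",(320,267),42),("side",(204,279),42),("top",(254,267),30),("side",(168,219),30),("top",(331,154),70)]: print(n,p,ray(n,p,z).round(0))
E
```

```text
corners [[725.0, -232.0, 22.0], [470.0, -271.0, 22.0], [403.0, 155.0, 22.0]] 257.6221246012173 431.3603641591127
rail dir [-0.15529983  0.98786738] 0.15593095960148917
top grip [([21, 16, 12, 15, 61], [252.3, 228.8], array([246, 221]))]
top mark [([0, 11, 40, 22, 241], [321.9, 273.6], array([300, 261]))]
side grip [([12, 16, 19, 30, 407], [206.9, 185.9], array([197, 171]))]
side mark [([5, 9, 19, 20, 235], [204.9, 284.0], array([195, 274])), ([0, 24, 8, 11, 46], [192.3, 295.8], array([190, 289]))]
top (248, 229) [520.  37.  90.]
side (205, 171) [521.  35.  90.]
top (320, 267) [457. -84.  42.]
side (204, 279) [454. -89.  42.]
top (254, 267) [456.  30.  30.]
side (168, 219) [454.  31.  30.]
top (331, 154) [ 648. -101.   70.]
```

View pics/c1.png

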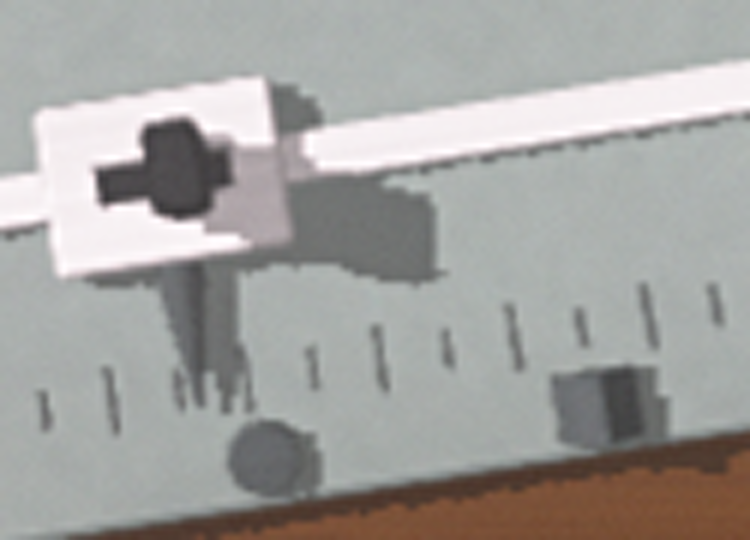

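The two views agree: grip top near (520,36), mark near (456,-87), and the pointer about 116 mm past the mark. The rail is yawed 0.156 rad. First I turn the tool so that its y lies along the rail, then I travel.

servo_tool([
  {"twist":-0.111,"fingers":0},
  {"twist":-0.111},
  {"twist":-0.111},
  {"twist":-0.111},
  {"twist":-0.111},
  {"tx":-0.0095,"ty":-0.0288},
  {"tx":-0.0095,"ty":-0.0288},
  {"tx":-0.0095,"ty":-0.0288},
  {"tx":-0.0095,"ty":-0.0288},
  {"tx":-0.0095,"ty":-0.0288},
  {"tx":-0.0095,"ty":-0.0288},
  {"tx":-0.0095,"ty":-0.0288},
])

```text
invalid input
```

servo_tool([
  {"tx":-0.0095,"ty":-0.0288},
  {"tx":-0.0095,"ty":-0.0288},
  {"tx":-0.0095,"ty":-0.0288},
  {"tx":-0.0095,"ty":-0.0288},
  {"tx":-0.0095,"ty":-0.0288},
  {"tx":-0.0095,"ty":-0.0288},
  {"tx":-0.0095,"ty":-0.0288},
  {"tx":-0.0095,"ty":-0.0288},
  {"tx":-0.0095,"ty":-0.0288},
  {"tx":-0.0095,"ty":-0.0288},
  {"tx":-0.0095,"ty":-0.0288},
  {"tx":-0.0095,"ty":-0.0288},
])

```text
invalid input
```

The rows were refused, probably because every key must be present. I'll send full rows.

servo_tool([
  {"fingers":0,"tx":0,"ty":0,"tz":0,"twist":-0.111},
  {"fingers":0,"tx":0,"ty":0,"tz":0,"twist":-0.111},
  {"fingers":0,"tx":0,"ty":0,"tz":0,"twist":-0.111},
  {"fingers":0,"tx":0,"ty":0,"tz":0,"twist":-0.111},
  {"fingers":0,"tx":0,"ty":0,"tz":0,"twist":-0.111},
  {"fingers":0,"tx":-0.0095,"ty":-0.0288,"tz":0,"twist":0},
  {"fingers":0,"tx":-0.0095,"ty":-0.0288,"tz":0,"twist":0},
  {"fingers":0,"tx":-0.0095,"ty":-0.0288,"tz":0,"twist":0},
  {"fingers":0,"tx":-0.0095,"ty":-0.0288,"tz":0,"twist":0},
  {"fingers":0,"tx":-0.0095,"ty":-0.0288,"tz":0,"twist":0},
  {"fingers":0,"tx":-0.0095,"ty":-0.0288,"tz":0,"twist":0},
  {"fingers":0,"tx":-0.0095,"ty":-0.0288,"tz":0,"twist":0},
])

```text
t: 1.1
tool_pos: [340.2, 385.3, 250.0]
eef_rot: [[-0.988, -0.155, -0.001], [-0.155, 0.988, -0.001], [0.001, -0.0, -1.0]]
wrist_force: [0.3, -0.5, 0.9]
width: 1.001
finger_force: 0.0
```

servo_tool([
  {"fingers":0,"tx":-0.01,"ty":-0.031,"tz":0,"twist":0},
  {"fingers":0,"tx":-0.01,"ty":-0.031,"tz":0,"twist":0},
  {"fingers":0,"tx":-0.01,"ty":-0.031,"tz":0,"twist":0},
  {"fingers":0,"tx":-0.01,"ty":-0.031,"tz":0,"twist":0},
  {"fingers":0,"tx":-0.01,"ty":-0.031,"tz":0,"twist":0},
  {"fingers":0,"tx":-0.01,"ty":-0.031,"tz":0,"twist":0},
  {"fingers":0,"tx":-0.01,"ty":-0.031,"tz":0,"twist":0},
  {"fingers":0,"tx":-0.01,"ty":-0.031,"tz":0,"twist":0},
  {"fingers":0,"tx":-0.01,"ty":-0.031,"tz":0,"twist":0},
  {"fingers":0,"tx":-0.01,"ty":-0.031,"tz":0,"twist":0},
  {"fingers":0,"tx":-0.01,"ty":-0.02,"tz":0,"twist":0},
  {"fingers":0,"tx":-0.005,"ty":-0.01,"tz":0,"twist":0},
])

```text
t: 2.1
tool_pos: [507.9, 66.1, 250.1]
eef_rot: [[-0.988, -0.152, 0.001], [-0.152, 0.988, -0.001], [-0.001, -0.001, -1.0]]
wrist_force: [0.8, -0.3, 0.6]
width: 1.001
finger_force: 0.0
```

servo_tool([
  {"fingers":0,"tx":0,"ty":0,"tz":0,"twist":0},
  {"fingers":0,"tx":0,"ty":0,"tz":0,"twist":0},
  {"fingers":0,"tx":0,"ty":0,"tz":0,"twist":0},
  {"fingers":0,"tx":0,"ty":0,"tz":0,"twist":0},
])

```text
t: 2.43
tool_pos: [505.1, 70.1, 250.1]
eef_rot: [[-0.988, -0.156, -0.001], [-0.156, 0.988, 0.0], [0.001, 0.001, -1.0]]
wrist_force: [-0.3, 0.2, 0.3]
width: 0.997
finger_force: 0.0
```

```bash
python3 - <<'E'
from h import *
s,a=save("wrist","w1"); np.save("s1.npy",s,allow_pickle=True); print(s["tool_pos"],s["eef_rot"])
E
```

```text
[505.09145401  70.06014647 250.14916739] [[-9.87696831e-01 -1.56375560e-01 -1.28634570e-03]
 [-1.56376227e-01  9.87697467e-01  4.34863101e-04]
 [ 1.20251842e-03  6.30666793e-04 -9.99999078e-01]]
```

View pics/w1.png

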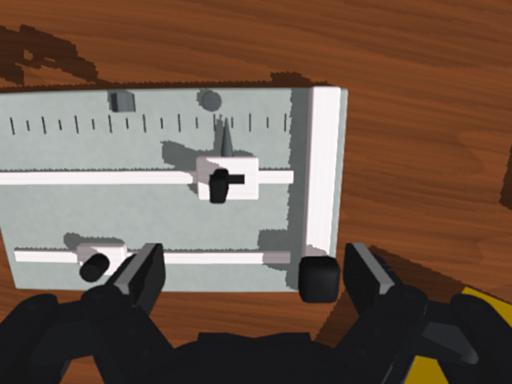

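The wrist view shows the peaked clip at about (122,101), the pointer tip at (226,118), the grip at (218,186) and the button at (209,100). I'll take the rays from it and the remaining offsets in tool axes.

```bash
python3 - <<'E'
from h import *
s=np.load("s1.npy",allow_pickle=True).item(); a=cv2.imread("pics/w1.png")
R=np.array(s["eef_rot"])
for n,p,z in [("gripbase",(219,176),40),("griptop",(218,198),90),("grip mid",(219,186),64),("pointer",(226,118),30),("mark",(122,101),35),("button",(209,100),30),("knob",(97,265),70)]:
    q=ray("wrist",p,z,s); print(n,q.round(0),"tool",(R.T@(q-s["tool_pos"])).round(0))
print("rail",[ray("wrist",p,26,s).round(0) for p in((5,177),(293,177))])
m=(a[160:210,205:232].max(2)<50).astype(np.uint8);n,l,st,ce=cv2.connectedComponentsWithStats(m);print(st,ce+[205,160])
v=cv2.resize(a[80:140,95:245],None,fx=5,fy=5,interpolation=cv2.INTER_CUBIC); cv2.imwrite("pics/c2.png",v)
E
```

```text
gripbase [518.  33.  40.] tool [ -7. -39. 210.]
griptop [527.  38.  90.] tool [-17. -35. 160.]
grip mid [522.  36.  64.] tool [-12. -37. 186.]
pointer [454.  31.  30.] tool [ 57. -31. 220.]
mark [452. -83.  35.] tool [  76. -143.  215.]
button [437.  10.  30.] tool [ 76. -49. 220.]
knob [635. -90.  70.] tool [-104. -179.  180.]
rail [array([ 563., -230.,   26.]), array([509., 118.,  26.])]
[[  0   0  27  50 786]
 [  5   9  22  34 564]] [[217.16412214 184.06361323]
 [219.16489362 185.10815603]]
```

View pics/c2.png

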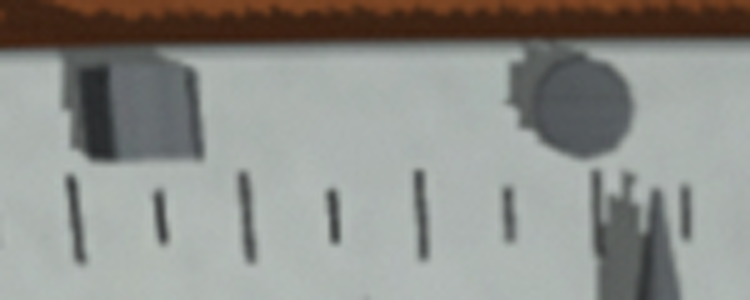

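servo_tool([
  {"fingers":0,"tx":-0.003,"ty":-0.0095,"tz":0.012,"twist":0},
  {"fingers":0,"tx":-0.003,"ty":-0.0095,"tz":0.018,"twist":0},
  {"fingers":0,"tx":-0.003,"ty":-0.0095,"tz":0.018,"twist":0},
  {"fingers":0,"tx":-0.003,"ty":-0.0095,"tz":0.018,"twist":0},
  {"fingers":0,"tx":0,"ty":0,"tz":0.018,"twist":0},
  {"fingers":0,"tx":0,"ty":0,"tz":0.018,"twist":0},
  {"fingers":0,"tx":0,"ty":0,"tz":0.018,"twist":0},
  {"fingers":0,"tx":0,"ty":0,"tz":0.018,"twist":0},
  {"fingers":0,"tx":0,"ty":0,"tz":0.018,"twist":0},
  {"fingers":0,"tx":0,"ty":0,"tz":0.014,"twist":0},
  {"fingers":0,"tx":0,"ty":0,"tz":0.008,"twist":0},
  {"fingers":0,"tx":0,"ty":0,"tz":0.004,"twist":0},
])

```text
t: 3.48
tool_pos: [523.2, 33.9, 67.4]
eef_rot: [[-0.988, -0.156, -0.002], [-0.156, 0.988, 0.0], [0.002, 0.001, -1.0]]
wrist_force: [0.3, 0.2, -0.4]
width: 1.005
finger_force: 0.0
```

servo_tool([
  {"fingers":0,"tx":0,"ty":0,"tz":0,"twist":0},
  {"fingers":0,"tx":0,"ty":0,"tz":0,"twist":0},
  {"fingers":0,"tx":0,"ty":0,"tz":0,"twist":0},
])

```text
t: 3.73
tool_pos: [524.6, 33.1, 69.2]
eef_rot: [[-0.988, -0.155, 0.002], [-0.155, 0.988, -0.0], [-0.002, -0.001, -1.0]]
wrist_force: [0.3, 0.0, 0.2]
width: 1.0
finger_force: 0.0
```

```bash
python3 - <<'E'
from h import *
s,a=save("wrist","w2"); b=save("side","s2")[1]
v=np.hstack([a[:,:,::-1][0:384,0:400],b[:,:,::-1][100:484,100:500]]) if 0 else np.hstack([a[:,:,::-1][:300,100:412],b[:,:,::-1][:300,100:412]]); cv2.imwrite("pics/c3.png",v); print(s["tool_pos"],s["wrist_force"])
E
```

```text
[524.59585592  33.0916349   69.15393162] [0.34626592 0.01116825 0.17619446]
```

View pics/c3.png

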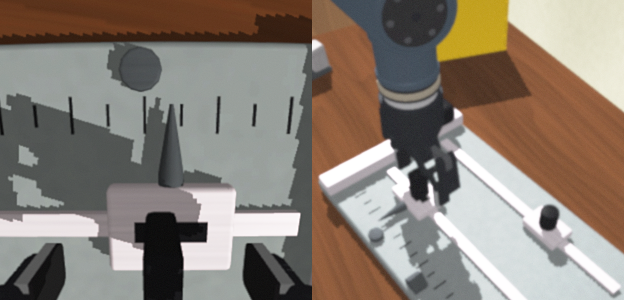

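The grip stands between the open fingers with room on both sides. The pointer tip is at wrist pixel (272,104). Closing now.

servo_tool([
  {"fingers":1,"tx":0,"ty":0,"tz":0,"twist":0},
  {"fingers":1,"tx":0,"ty":0,"tz":0,"twist":0},
  {"fingers":1,"tx":0,"ty":0,"tz":0,"twist":0},
  {"fingers":1,"tx":0,"ty":0,"tz":0,"twist":0},
  {"fingers":1,"tx":0,"ty":0,"tz":0,"twist":0},
  {"fingers":1,"tx":0,"ty":0,"tz":0,"twist":0},
  {"fingers":1,"tx":0,"ty":0,"tz":0,"twist":0},
  {"fingers":1,"tx":0,"ty":0,"tz":0,"twist":0},
  {"fingers":1,"tx":0,"ty":0,"tz":0,"twist":0},
  {"fingers":1,"tx":0,"ty":0,"tz":0,"twist":0},
], force=40)

```text
t: 4.67
tool_pos: [524.0, 33.1, 68.5]
eef_rot: [[-0.988, -0.155, -0.0], [-0.155, 0.988, 0.0], [-0.0, 0.0, -1.0]]
wrist_force: [-0.5, 2.7, 3.2]
width: 0.186
finger_force: 42.6
```

Width 0.186 is about 16 mm, so the grip is held. Next I draw back about 152 mm along tool -y.

servo_tool([
  {"fingers":1,"tx":0,"ty":-0.006,"tz":0,"twist":0},
  {"fingers":1,"tx":0,"ty":-0.012,"tz":0,"twist":0},
  {"fingers":1,"tx":0,"ty":-0.015,"tz":0,"twist":0},
  {"fingers":1,"tx":0,"ty":-0.015,"tz":0,"twist":0},
  {"fingers":1,"tx":0,"ty":-0.015,"tz":0,"twist":0},
  {"fingers":1,"tx":0,"ty":-0.015,"tz":0,"twist":0},
  {"fingers":1,"tx":0,"ty":-0.015,"tz":0,"twist":0},
  {"fingers":1,"tx":0,"ty":-0.015,"tz":0,"twist":0},
  {"fingers":1,"tx":0,"ty":-0.015,"tz":0,"twist":0},
  {"fingers":1,"tx":0,"ty":-0.015,"tz":0,"twist":0},
  {"fingers":1,"tx":0,"ty":-0.01,"tz":0,"twist":0},
  {"fingers":1,"tx":0,"ty":-0.004,"tz":0,"twist":0},
])

```text
t: 5.67
tool_pos: [548.2, -118.5, 68.5]
eef_rot: [[-0.988, -0.153, 0.001], [-0.153, 0.988, -0.0], [-0.001, -0.0, -1.0]]
wrist_force: [2.4, 4.7, 2.9]
width: 0.184
finger_force: 42.6
```

servo_tool([
  {"fingers":1,"tx":0,"ty":0,"tz":0,"twist":0},
  {"fingers":1,"tx":0,"ty":0,"tz":0,"twist":0},
  {"fingers":1,"tx":0,"ty":0,"tz":0,"twist":0},
  {"fingers":1,"tx":0,"ty":0,"tz":0,"twist":0},
])

```text
t: 6.0
tool_pos: [548.1, -117.4, 68.5]
eef_rot: [[-0.988, -0.155, 0.002], [-0.155, 0.988, -0.001], [-0.001, -0.001, -1.0]]
wrist_force: [2.9, -1.5, 2.7]
width: 0.182
finger_force: 42.4
```

```bash
python3 - <<'E'
from h import *
s,a=save("wrist","w3"); np.save("s3.npy",s,allow_pickle=True); print(s["tool_pos"],s["wrist_force"],s["width"])
v=cv2.resize(a[60:260,110:370,::-1],None,fx=3,fy=3,interpolation=cv2.INTER_CUBIC); cv2.imwrite("pics/c4.png",v)
E
```

```text
[ 548.09844804 -117.35185079   68.4820975 ] [ 2.92133947 -1.53634426  2.65738929] 0.18237907066278877
```

View pics/c4.png

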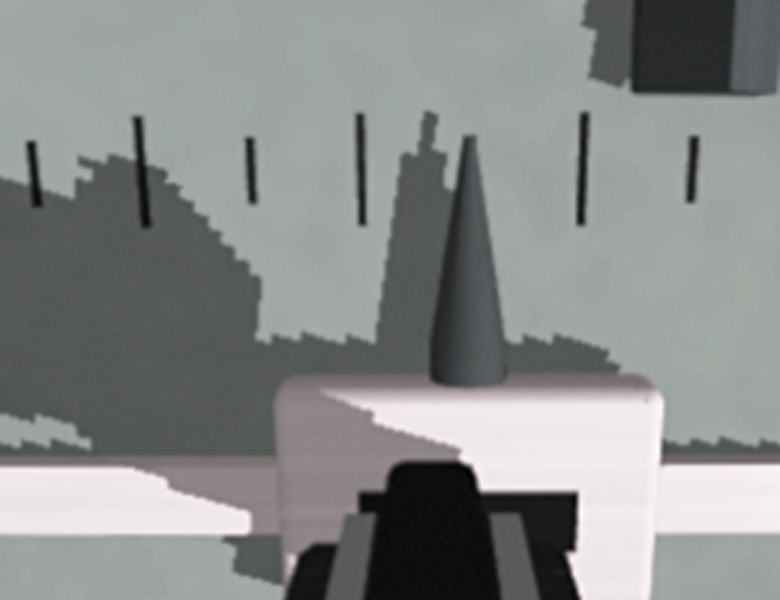

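The pointer now stands to the left of the clip, on the side away from the cutter: tip at full pixel (266,105), clip left edge at x=321, ridge at (354,91).

```bash
python3 - <<'E'
from h import *
s=np.load("s3.npy",allow_pickle=True).item(); R=np.array(s["eef_rot"]); t=lambda p,z,n="wrist",s_=s:(R.T@(ray(n,p,z,s_)-s["tool_pos"])).round(1)
print("ptr",t((266.3,105.3),30)); 
for z in(22,32): print("L edge",z,t((321,90.7),z))
for z in(38,42): print("ridge",z,t((354.3,90.7),z))
a=cv2.imread("pics/w3.png"); print(a[78,310:400].max(1)); print(a[88,310:400].max(1))
s1=np.load("s1.npy",allow_pickle=True).item()
print("ridge w1",t((117.6,109),42,"wrist",s1),"R base w1",t((135.6,111.6),22,"wrist",s1),"top ridge",t((321.3,264.5),42,"top"),"side",t((204,279),42,"side"))
c,f,T=cam("wrist",s); print("cam in tool",R.T@(T[:3,3]-s["tool_pos"]))
E
```

```text
ptr [70.5  6.4 38.4]
L edge 22 [78.3 36.1 46.3]
L edge 32 [77.8 34.  36.3]
ridge 38 [77.8 49.1 30.3]
ridge 42 [77.6 47.9 26.3]
[ 86  83  85  85  83  86  87  85  86  82  61  38  36  42  43  42  43  46
  41  41  43  43  43  43  42  43  43  44  44  44  44  44  43  43  43  43
  43  45  44  45  45  43  43  55  78  95  97  97  96  99 101  99  98  99
  95  97  96  96  96 107 138 159 161 160 162 159 160 159 161 159 160 161
 159 161 160 159 160 160 159 159 159 159 161 161 160 161 161 162 163 162]
[161 154 142 135 123 100  97 116 144 133  79  38  37  41  41  43  43  41
  41  42  40  40  43  43  42  42  41  42  42  44  43  40  43  41  41  41
  42  42  43  43  42  43  48  68  93  97  99  98  98  99 100  99  97  97
  97  96  96  96 103 133 155 160 161 159 160 160 162 161 161 162 162 160
 162 161 161 161 160 159 162 159 159 160 159 157 159 161 162 163 162 162]
ridge w1 [81.  46.3 26.3] R base w1 [77.7 58.1 46.3] top ridge [80.7 44.4 26.3] side [88.6 42.3 26.3]
cam in tool [  70.72111251   -0.26337759 -124.92148141]
```

Both readings put the mark about 41 mm ahead of the pointer, so the draw-back is more than 2 cm. Going forward takes 41 plus 16 mm of slack; I'll do 55 mm first and then look.

servo_tool([
  {"fingers":1,"tx":0,"ty":0.003,"tz":0,"twist":0},
  {"fingers":1,"tx":0,"ty":0.005,"tz":0,"twist":0},
  {"fingers":1,"tx":0,"ty":0.006,"tz":0,"twist":0},
  {"fingers":1,"tx":0,"ty":0.006,"tz":0,"twist":0},
  {"fingers":1,"tx":0,"ty":0.006,"tz":0,"twist":0},
  {"fingers":1,"tx":0,"ty":0.006,"tz":0,"twist":0},
  {"fingers":1,"tx":0,"ty":0.006,"tz":0,"twist":0},
  {"fingers":1,"tx":0,"ty":0.006,"tz":0,"twist":0},
  {"fingers":1,"tx":0,"ty":0.005,"tz":0,"twist":0},
  {"fingers":1,"tx":0,"ty":0.003,"tz":0,"twist":0},
  {"fingers":1,"tx":0,"ty":0.002,"tz":0,"twist":0},
  {"fingers":1,"tx":0,"ty":0.001,"tz":0,"twist":0},
])

```text
t: 7.05
tool_pos: [539.3, -62.6, 68.5]
eef_rot: [[-0.988, -0.155, 0.001], [-0.155, 0.988, -0.0], [-0.001, -0.0, -1.0]]
wrist_force: [3.6, -4.3, 3.0]
width: 0.183
finger_force: 42.5
```

servo_tool([
  {"fingers":1,"tx":0,"ty":0,"tz":0,"twist":0},
  {"fingers":1,"tx":0,"ty":0,"tz":0,"twist":0},
  {"fingers":1,"tx":0,"ty":0,"tz":0,"twist":0},
])

```text
t: 7.3
tool_pos: [539.2, -62.6, 68.4]
eef_rot: [[-0.988, -0.154, 0.0], [-0.154, 0.988, 0.001], [-0.001, 0.0, -1.0]]
wrist_force: [3.9, 0.3, 4.7]
width: 0.185
finger_force: 42.6
```

```bash
python3 - <<'E'
from h import *
s,a=save("wrist","w4"); np.save("s4.npy",s,allow_pickle=True); print(s["tool_pos"],s["wrist_force"],s["width"])
v=cv2.resize(a[60:260,130:390,::-1],None,fx=3,fy=3,interpolation=cv2.INTER_CUBIC); cv2.imwrite("pics/c5.png",v)
E
```

```text
[539.22834546 -62.58560978  68.43255767] [3.85988519 0.27809049 4.70198501] 0.18497049645668523
```

View pics/c5.png

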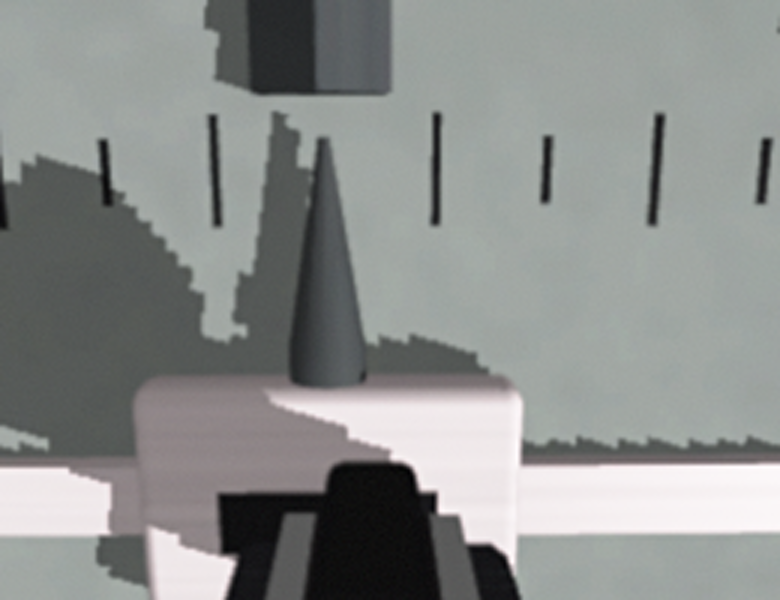

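The pointer tip (crop x=323) stands opposite the clip's middle (eaves 247 to 391, ridge 316), within about 1.5 mm. The grip is at the cutter end of its slot. I release and lift.

servo_tool([
  {"fingers":0,"tx":0,"ty":0,"tz":0,"twist":0},
  {"fingers":0,"tx":0,"ty":0,"tz":0,"twist":0},
  {"fingers":0,"tx":0,"ty":0,"tz":0,"twist":0},
  {"fingers":0,"tx":0,"ty":0,"tz":0,"twist":0},
  {"fingers":0,"tx":0,"ty":0,"tz":0,"twist":0},
  {"fingers":0,"tx":0,"ty":0,"tz":0,"twist":0},
  {"fingers":0,"tx":0,"ty":0,"tz":0,"twist":0},
  {"fingers":0,"tx":0,"ty":0,"tz":0,"twist":0},
  {"fingers":0,"tx":0,"ty":0,"tz":0,"twist":0},
  {"fingers":0,"tx":0,"ty":0,"tz":0,"twist":0},
])

```text
t: 8.18
tool_pos: [539.0, -62.8, 68.4]
eef_rot: [[-0.988, -0.155, 0.0], [-0.155, 0.988, -0.0], [-0.0, -0.0, -1.0]]
wrist_force: [0.6, -1.0, 1.1]
width: 1.004
finger_force: 0.0
```

servo_tool([
  {"fingers":0,"tx":0,"ty":0,"tz":-0.005,"twist":0},
  {"fingers":0,"tx":0,"ty":0,"tz":-0.01,"twist":0},
  {"fingers":0,"tx":0,"ty":0,"tz":-0.015,"twist":0},
  {"fingers":0,"tx":0,"ty":0,"tz":-0.015,"twist":0},
  {"fingers":0,"tx":0,"ty":0,"tz":-0.015,"twist":0},
  {"fingers":0,"tx":0,"ty":0,"tz":-0.015,"twist":0},
  {"fingers":0,"tx":0,"ty":0,"tz":-0.015,"twist":0},
  {"fingers":0,"tx":0,"ty":0,"tz":-0.01,"twist":0},
  {"fingers":0,"tx":0,"ty":0,"tz":-0.005,"twist":0},
  {"fingers":0,"tx":0,"ty":0,"tz":0,"twist":0},
  {"fingers":0,"tx":0,"ty":0,"tz":0,"twist":0},
  {"fingers":0,"tx":0,"ty":0,"tz":0,"twist":0},
])

```text
t: 9.18
tool_pos: [538.4, -62.7, 172.7]
eef_rot: [[-0.988, -0.155, -0.002], [-0.155, 0.988, 0.001], [0.001, 0.001, -1.0]]
wrist_force: [-0.3, 0.1, -0.9]
width: 1.004
finger_force: 0.0
```

```bash
python3 - <<'E'
from h import *
s,a=save("wrist","w5"); np.save("s5.npy",s,allow_pickle=True); print(s["tool_pos"],s["wrist_force"],s["width"])
v=cv2.resize(a[60:260,130:390,::-1],None,fx=3,fy=3,interpolation=cv2.INTER_CUBIC); cv2.imwrite("pics/c6.png",v)
E
```

```text
[538.42416849 -62.67082562 172.65658027] [-0.33787514  0.09645325 -0.94143319] 1.0038675591352229
```

View pics/c6.png

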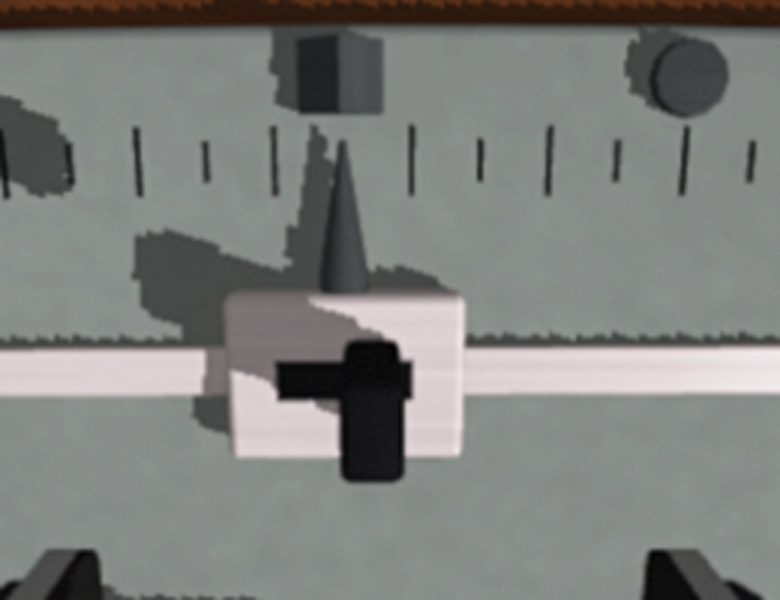

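The pointer (crop x=343) is opposite the clip's middle (x≈340), and the grip (x≈371) is about 7 mm further towards the cutter. The gripper is clear, so I hand in.

```bash
python3 -c "
from plant import bot
print(bot.close_job())"
```

```text
the job is handed in; nothing more can be done
None
```

The paper stop is set and handed in: I drew it back about 41 mm past the mark, then brought it up towards the cutter only; in the last picture the pointer is about 1 mm from the clip's middle, the grip about 7 mm ahead of it, and the gripper clear; the verdict was not shown.

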